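Fetch the heater bar that suits the next bearing

TASK

Look which bearing lies on the orange pad: the large one needs the thick steel bar, the small one the thin bar. Pull the rack's red locking knob fully out, take that bar from its sloping bay and lay it in both saddles of the black bar rest, then push the knob fully home again so that the other bar stays locked in its bay. Do not disturb the other bar or the bearings.

Things in the scene. Friction and masses are not known exactly. Their poses are not given: they have to be found in the camera images.
- rack: Fixed blue steel rack, 204 mm wide (y), about 195 mm deep, on a grey base plate; origin at the centre of its underside, own z up; its low front faces its own -x. It has two sloping bays 90 mm apart (y = +45 and -45 mm); in each a bar lies along the slope, which rises 35 degrees towards the rack's +x.
- bays (a point): Point midway between the two lying bars at the height of the middle of their undersides (80 mm above the bench; axes as the rack's). A bar lies only on a lower and an upper ledge (48 to 80 mm from its middle), between black guides 10 mm high and 26 mm apart, its lower end against a lip; its middle 90 mm is open beneath and beside for the fingers.
- lock (a joint): Lock slide of the rack: 0 = knob home (a yellow tab lies over the upper end of each bar), 0.040 m = knob fully out towards the rack's -y (both tabs moved 40 mm to -y, bars free to be lifted square off the slope). A detent holds it at either end; about 4 N to move it.
- knob (a point): Centre of the red knob, a cylinder 30 mm in diameter and 30 mm long with its axis along the rack's y, on the rack's -y side; about 153 mm above the bench; moves with the slide. When home, there is a 10 mm gap between knob and rack side. Axes as the rack's.
- thick_bar: Thick steel bar, 20 x 20 mm square, 160 mm long along its own x, with black end caps 5 mm long, about 0.5 kg. Origin at the middle of its underside, own z away from the underside. Starts in one of the bays.
- thin_bar: Thin steel bar, 14 x 14 mm square, 160 mm long along its own x, with black end caps 15 mm long, about 0.2 kg. Origin at the middle of its underside, own z away from the underside. Starts in the other bay.
- rest: Fixed bar rest: dark base plate 56 x 130 x 6 mm with two black U saddles 90 mm apart along its own y (at y = +45 and -45 mm, each 18 mm long in y). A bar lies level in both, along the rest's y. Origin at the centre of its underside.
- rest_floor (a point): Middle point between the two saddles at the height of the saddle floors (30 mm above the bench); axes as the rest's. The saddles are 36 mm wide between cheeks that rise 14 mm above the floors; between the saddles it is open down to the base plate.
- job_pad: Orange pad, 100 x 100 x 4 mm, fixed; the bearing of the next job lies on it. Origin at the centre of its underside.
- spare_pad: Grey pad, 100 x 100 x 4 mm, fixed; the other bearing lies on it. Origin at the centre of its underside.
- large_bearing: Large plain steel ball bearing, 72 mm in diameter, 19 mm high; origin at the centre of its underside.
- small_bearing: Small ball bearing with an orange seal, 52 mm in diameter, 15 mm high; origin at the centre of its underside.

How it is judged:
On the way, in this order (a step that is already met when the one before it is completed fails the run):
1. the knob is pulled fully out while both bars still lie in their bays (value of joint lock above 0.034 m and distance of each of thick_bar, thin_bar from where it was at the start of the episode below 0.015 m), for 0.2 s.
2. the bar for the bearing on the orange pad lies at rest in both saddles, with the knob still out and the other bar in its bay (((horizontal distance between large_bearing and job_pad below 0.06 m and x of thick_bar in the frame of rest_floor between -0.014 and 0.014 m and y of thick_bar in the frame of rest_floor between -0.03 and 0.03 m and z of thick_bar in the frame of rest_floor between -0.006 and 0.026 m and angle between the x axis of thick_bar and the y axis of rest, either way round below 0.3 rad and angle between thick_bar's own x axis and vertical between 1.49 and 1.65 rad and linear speed of thick_bar below 0.02 m/s and distance of thin_bar from where it was at the start of the episode below 0.015 m) or (horizontal distance between small_bearing and job_pad below 0.06 m and x of thin_bar in the frame of rest_floor between -0.014 and 0.014 m and y of thin_bar in the frame of rest_floor between -0.03 and 0.03 m and z of thin_bar in the frame of rest_floor between -0.006 and 0.026 m and angle between the x axis of thin_bar and the y axis of rest, either way round below 0.3 rad and angle between thin_bar's own x axis and vertical between 1.49 and 1.65 rad and linear speed of thin_bar below 0.02 m/s and distance of thick_bar from where it was at the start of the episode below 0.015 m)) and value of joint lock above 0.03 m), for 0.2 s.
At the end, for the whole second after the job is handed in: The bar that suits the bearing on the orange pad (large: thick, small: thin) lies still and level in both saddles of the rest, its middle within 14 mm across and 30 mm along of the middle of the rest; the other bar is within 15 mm of where it lay in its bay; the knob is within 5 mm of home (((horizontal distance between large_bearing and job_pad below 0.06 m and x of thick_bar in the frame of rest_floor between -0.014 and 0.014 m and y of thick_bar in the frame of rest_floor between -0.03 and 0.03 m and z of thick_bar in the frame of rest_floor between -0.006 and 0.026 m and angle between the x axis of thick_bar and the y axis of rest, either way round below 0.3 rad and angle between thick_bar's own x axis and vertical between 1.49 and 1.65 rad and linear speed of thick_bar below 0.02 m/s and distance of thin_bar from where it was at the start of the episode below 0.015 m) or (horizontal distance between small_bearing and job_pad below 0.06 m and x of thin_bar in the frame of rest_floor between -0.014 and 0.014 m and y of thin_bar in the frame of rest_floor between -0.03 and 0.03 m and z of thin_bar in the frame of rest_floor between -0.006 and 0.026 m and angle between the x axis of thin_bar and the y axis of rest, either way round below 0.3 rad and angle between thin_bar's own x axis and vertical between 1.49 and 1.65 rad and linear speed of thin_bar below 0.02 m/s and distance of thick_bar from where it was at the start of the episode below 0.015 m)) and value of joint lock below 0.005 m); the robot touches nothing.
It fails at once if a bearing was shifted by more than 20 mm (distance of any of large_bearing, small_bearing from where it was at the start of the episode above 0.02 m).
It fails at once if the wrong bar was taken out of its bay (moved more than 40 mm) ((horizontal distance between large_bearing and job_pad below 0.06 m and distance of thin_bar from where it was at the start of the episode above 0.04 m) or (horizontal distance between small_bearing and job_pad below 0.06 m and distance of thick_bar from where it was at the start of the episode above 0.04 m)).
It also fails if it takes over 58 s, if anything falls off the work surface, if the arm or the gripper's body presses on something with over 40 N, if the wrist force passes 120 N, or if a joint passes its speed limit or range.

ROBOT

A 6-joint arm with a two-finger parallel gripper is mounted at the origin on a cart in front of the work surface, level with it; the furniture and walls round the work are solid. World frame = base frame: x ahead of the robot, y to its left, z up, the work surface at z = 0. Lengths are in m, angles in rad, forces in N, time in s.
With the tool pointing down it reaches from about 0.25 to 0.775 m from the base axis. Payload 4 kg.
Tool frame: the origin (TCP) lies between the finger pads; the fingertips stand 25 mm ahead of it and the grasp point (between the pads) lies 6 mm ahead of it; z points along the fingers, y is the line along which they close (so a half turn about z gives the same grasp; the last joint's range is limited). The gripper opens to 94 mm and grips with 3 to 60 N. Pads are 16 mm wide; open, the fingers measure 119 mm over their backs; the gripper's body (75 mm by 177 mm) begins 78 mm behind the grasp point.
Start: joints at [-1.364, 0.087, 1.371, -0, 1.684, -0.103], TCP at [0.168, -0.524, 0.231] pointing down, gripper open.
Joint ranges: [-3.1, 3.1], [-0.76, 2.03], [0.27, 2.55], [-1.08, 4.22], [0.17, 2.65], [-2.57, 2.57]. Speed limits (rad/s): [2.79, 2.79, 3.14, 3.14, 3.14, 3.14].

INTERFACE

Orientations are given as a unit quaternion [w, x, y, z].
In Python, from bench import r gives the robot as it stands. The module is installed in compiled form; this text tells all that it offers.
- The arm moves only by the tool move_arm, never from a script. Its argument "steps" is a list of rows, each a list of 5 numbers: the finger opening in mm, from 0 to 94, then the shift along the world's x, y, z in mm, then the turn about the world's z in rad. In form: [[gripper, x, y, z, yaw], ...]. A call has 1 to 20 rows; each row is the pose to reach, as a shift and turn from the pose commanded when the call began; what a row does not reach only later rows make up. A row lasts 1/8 s, in which the tool goes at most 62.5 mm and 10.7 degrees, less where a joint would pass 70% of its speed; a pose out of reach is approached as far as the arm can. A call with a gripper value outside its range is refused whole. The fingers move at their own pace and stop on an object; "newtons" is the grip in N (left out, the last holds). Time passes only in rows, so rows that repeat a pose let the fingers close. It gives the time, the measured TCP pose, the force, the opening and the grip force at its end, in the units of the state.
- r.get_state(): the state, without advancing time (a new reading comes with each control period).
- r.snapshot(name): name is "side" or "top" or "wrist"; returns a dict with "color" (384x512x3 uint8, red, green, blue), "range_z" (384x512 float32, m along the optical axis (not along the pixel's ray), 0 where there is no reading), "fx", "fy", "cx", "cy" (pixels), "dist" ([k1, k2, p1, p2, k3] as OpenCV has them; the pictures are not rectified), "extrinsics" (4x4, takes a point from world to camera coordinates). Camera axes: x right, y up, looking along -z (the intrinsics and any distortion apply to the point x, -y, -z); pixel columns grow to the right and rows downward; lengths in m; the calibration is good to about 2 mm. A picture is of the moment at which its call begins.
- r.sign_off(): hands the job in; it is judged then, once.
Trained networks look in a picture, given as the dict that the camera call returned (one of the last four; its "shot" number tells which), for a name from the list of things; names that differ only in an ending like _2 or _b are one class to them, and where a whole thing is asked for, a point or a joint stands for the part that bears it (a point fixed in the world has none). Each returns a list of dicts, best first, with "score" (0 to 1); they miss things now and then, are a little off and sometimes report something else, mostly with a low value. They report only what shows in the picture. A call takes as long as a camera call.
- r.outline_of(picture, thing): "mask" (384x512 bool, what is visible of it).
- r.tip_of(picture, thing): "point" ([x, y, z] in m, in world coordinates, good to about 4 mm: a listed point, or the origin of a listed thing).
The state is a dict: "time": time; "joint_positions": joint angles; "joint_velocities": joint speeds; "joint_efforts": joint torques, N m; "position": TCP position; "tool_rot": TCP orientation; "contact_force": force on the tool from outside, world axes, zero at the start; "wrist_torque": the same for the moment, N m; "gripper_width": finger opening in m; "grasp_force": force on a finger pad.
Only numpy, scipy, OpenCV 4.12 (cv2) and the standard library are available. Lean on these libraries where they do the work, as an engineer would, in place of code of your own. Each camera call takes 0.05 s, during which the arm holds its last target. There are 200 camera calls.

## Working session

There is one attempt and no reset: what is moved stays moved. The work goes in short steps, Python scripts to look and compute and a tool call to move; the robot and the scene stay as the last step left them, time stands still between calls to the robot, and variables do not carry over. Pictures are saved under pics/ and viewed, at most 10 in all, crops included, and the job is handed in when it is done.

Besides the shell and the picture viewer there is one more tool, called after "Request:" by a JSON object that holds its "api" and its "payload", one argument or row to a line. move_arm: Moves the arm, as the interface text tells. Its arguments: {"type":"object","properties":{"steps":{"type":"array"},"newtons":{"type":"number"}},"required":["steps"]}

```bash
mkdir -p pics
cat > h.py <<'E'
import numpy as np, cv2
from bench import r
def save(p,n): cv2.imwrite('pics/'+n+'.png',cv2.cvtColor(p['color'],cv2.COLOR_RGB2BGR))
def cloud(p):
    "world xyz per pixel, HxWx3 (nan where no reading)"
    K=np.array([[p['fx'],0,p['cx']],[0,p['fy'],p['cy']],[0,0,1]]);h,w=p['range_z'].shape
    u,v=np.meshgrid(np.arange(w),np.arange(h))
    n=cv2.undistortPoints(np.stack([u,v],-1).reshape(-1,1,2).astype(np.float64),K,np.array(p['dist'],float)).reshape(h,w,2)
    z=np.where(p['range_z']>0,p['range_z'],np.nan)
    c=np.stack([n[...,0]*z,-n[...,1]*z,-z],-1)
    E=np.array(p['extrinsics']);return (c-E[:3,3])@E[:3,:3]
E
python3 - <<'E'
from h import *
s=r.get_state();print(s['time'],s['position'],s['tool_rot'])
for n in ['side','top']:
    p=r.snapshot(n);save(p,n+'0');print(n,np.linalg.inv(p['extrinsics'])[:3].round(2).tolist())
    for t in ['rack','bays','knob','thick_bar','thin_bar','rest','rest_floor','job_pad','spare_pad','large_bearing','small_bearing']:
        print(t,[(np.round(d['point'],3).tolist(),round(d['score'],2)) for d in r.tip_of(p,t)[:2]])
E
```

```text
0.0 [ 0.16756861 -0.52331529  0.22931392] [-1.11126444e-03  9.88025667e-01  1.54285588e-01 -6.28447771e-05]
side [[-0.82, 0.23, -0.52, -0.04], [-0.57, -0.32, 0.76, 1.14], [0.0, 0.92, 0.4, 0.5]]
rack [([0.552, 0.378, 0.003], 0.77), ([0.572, 0.569, -0.002], 0.34)]
bays [([0.556, 0.383, 0.081], 0.76)]
knob [([0.413, 0.334, 0.148], 0.75)]
thick_bar [([0.595, 0.372, 0.081], 0.92), ([0.572, 0.568, -0.002], 0.6)]
thin_bar [([0.506, 0.385, 0.084], 0.85), ([0.55, 0.379, 0.002], 0.15)]
rest [([0.428, 0.179, -0.004], 0.94)]
rest_floor [([0.43, 0.57, -0.001], 0.6), ([0.428, 0.18, 0.031], 0.57)]
job_pad [([0.434, 0.561, -0.002], 0.97)]
spare_pad [([0.572, 0.566, -0.0], 0.59), ([0.568, 0.564, 0.005], 0.19)]
large_bearing [([0.432, 0.57, 0.002], 0.87), ([0.553, 0.381, 0.081], 0.74)]
small_bearing [([0.568, 0.561, 0.006], 0.55)]
top [[0.0, 0.99, -0.13, 0.35], [-1.0, 0.01, 0.03, 0.38], [0.03, 0.13, 0.99, 1.04]]
rack [([0.553, 0.377, -0.003], 0.74)]
bays []
knob [([0.419, 0.334, 0.149], 0.86)]
thick_bar [([0.591, 0.37, 0.076], 0.74)]
thin_bar []
rest [([0.424, 0.18, 0.001], 0.66)]
rest_floor [([0.428, 0.18, 0.029], 0.84), ([0.592, 0.372, 0.082], 0.4)]
job_pad [([0.432, 0.561, -0.005], 0.77), ([0.552, 0.377, -0.006], 0.42)]
spare_pad [([0.571, 0.567, -0.003], 0.84), ([0.55, 0.383, 0.08], 0.29)]
large_bearing [([0.432, 0.562, 0.001], 0.61)]
small_bearing [([0.566, 0.562, 0.007], 0.68)]
```

View pics/side0.png

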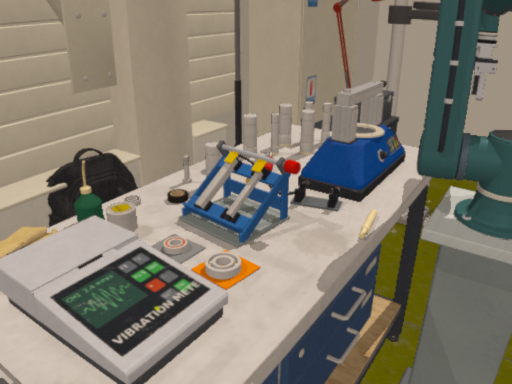

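View pics/top0.png

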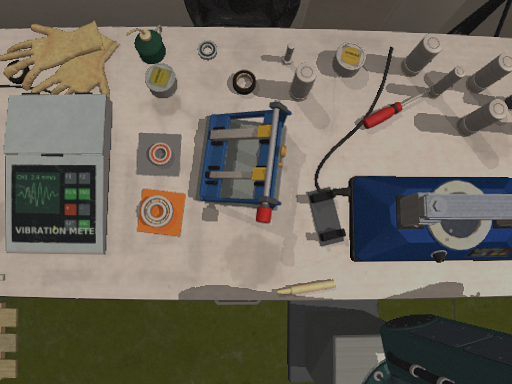

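The orange pad (top view, px ~158,212) carries the large plain bearing, so the thick bar is needed. It lies in the far bay (top px ~240,133), and its upper end points to world −y. The blue machine (px 350–512,180–260) stands between the arm and the rack. Next I measure the geometry.

Run:
```python
from h import *
P={n:r.snapshot(n) for n in ['side','top']};C={n:cloud(P[n]) for n in P}
for t in ['thick_bar','thin_bar','knob','rest']:
  for n in P:
    o=r.outline_of(P[n],t)
    if not o: print(t,n,'none');continue
    m=cv2.erode(o[0]['mask'].astype(np.uint8),np.ones((3,3)))>0
    q=C[n][m];q=q[~np.isnan(q).any(1)]
    if len(q)<8: print(t,n,len(q));continue
    med=np.median(q,0)
    if t!='rest': q=q[np.linalg.norm(q-med,axis=1)<.1]
    U,S,V=np.linalg.svd(q-q.mean(0),full_matrices=False)
    print(t,n,round(o[0]['score'],2),len(q),'mean',q.mean(0).round(4),'lo',np.percentile(q,2,0).round(3),'hi',np.percentile(q,98,0).round(3),'dir',V[0].round(3),'yaw',round(float(np.arctan2(V[0][1],V[0][0])),3),'rect',np.round(cv2.minAreaRect((q[:,:2]*1000).astype(np.float32))[0:3][1],0),round(cv2.minAreaRect((q[:,:2]*1000).astype(np.float32))[2],1))
# height map 50mm
A=np.concatenate([c.reshape(-1,3) for c in C.values()]);A=A[~np.isnan(A).any(1)]
print('y from .75 down; cols x .15..0.75 (max z mm)')
for y in np.arange(.65,-.7,-.05):
    print('%5.2f'%y,*['%4d'%(1000*A[k,2].max()) if (k:=((abs(A[:,0]-x)<.025)&(abs(A[:,1]-y)<.025))).any() else '   .' for x in np.arange(.1,.8,.05)])
# rack profile along rack x near thick bay & high things
R=A[(abs(A[:,0]-.55)<.17)&(abs(A[:,1]-.37)<.13)&(A[:,2]>.1)]
for y in np.arange(.48,.24,-.01):
    k=R[abs(R[:,1]-y)<.005]; print('%.2f'%y,*['%4d'%(1000*s[:,2].max()) if len(s:=k[abs(k[:,0]-x)<.008]) else '   .' for x in np.arange(.39,.70,.016)])
```

```text
thick_bar side 0.95 442 mean [0.5911 0.3925 0.088 ] lo [0.58  0.337 0.052] hi [0.606 0.445 0.126] dir [ 0.117  0.82  -0.56 ] yaw 1.429 rect [127.  20.] 82.9
thick_bar top 0.67 439 mean [0.597  0.3924 0.0893] lo [0.584 0.345 0.053] hi [0.611 0.443 0.122] dir [-0.097 -0.812  0.576] yaw -1.689 rect [105.  21.] 82.8
thin_bar side 0.56 296 mean [0.5029 0.4008 0.0842] lo [0.493 0.342 0.047] hi [0.514 0.451 0.123] dir [ 0.109  0.813 -0.572] yaw 1.437 rect [126.  13.] 80.9
thin_bar top 0.9 211 mean [0.5083 0.4024 0.0835] lo [0.499 0.357 0.05 ] hi [0.517 0.45  0.115] dir [-0.102 -0.812  0.575] yaw -1.695 rect [97. 11.] 83.5
knob side 0.82 436 mean [0.4857 0.334  0.1528] lo [0.401 0.316 0.136] hi [0.592 0.35  0.168] dir [-0.994  0.098  0.052] yaw 3.043 rect [ 35. 195.] 87.0
knob top 0.59 786 mean [0.5116 0.3264 0.1541] lo [0.411 0.308 0.135] hi [0.602 0.348 0.168] dir [-0.994  0.07   0.08 ] yaw 3.072 rect [ 39. 199.] 85.6
rest side 0.94 537 mean [0.4178 0.1882 0.0166] lo [0.365 0.15  0.005] hi [0.472 0.217 0.043] dir [-0.974 -0.227  0.01 ] yaw -2.913 rect [122.  54.] 13.0
rest top 0.69 1078 me
[... 4048 characters left out ...]
  117  155  160  160  160  161  161  162  160  167  170    .    .    .
0.30    .    .    .  133  133    .    .    .    .    .    .  118  117  158  161  169  170    .    .    .
0.29    .    .    .  117    .    .    .    .    .    .    .    .    .    .    .  160  160    .    .    .
0.28    .    .    .    .    .    .    .    .    .    .    .    .    .    .    .  147  146    .    .    .
0.27    .    .    .    .    .    .    .    .    .    .    .    .    .    .    .  128  123    .    .    .
0.26    .    .    .    .    .    .    .    .    .    .    .    .    .    .    .    .    .    .    .    .
0.25    .    .    .    .    .    .    .    .    .    .    .    .    .    .    .    .    .    .    .  116
```

Request:
{"api": "move_arm", "payload": {
  "steps": [
    [70,0,0,60,0.1],
    [70,0,0,120,0.3],
    [70,40,60,150,0.5],
    [70,80,120,150,0.7],
    [70,110,180,150,0.9],
    [70,140,240,150,1.1],
    [70,165,300,150,1.3],
    [70,180,360,150,1.5],
    [70,190,420,150,1.7],
    [70,200,480,150,1.9],
    [70,210,540,150,2.1],
    [70,220,600,150,2.3],
    [70,230,660,150,2.5],
    [70,240,720,150,2.7],
    [70,245,780,150,2.71],
    [70,248,830,120,2.71],
    [70,248,858,70,2.71],
    [70,248,858,40,2.71],
    [70,248,858,40,2.71],
    [70,248,858,40,2.71]
  ]
}}

```text
time: 4.2
position: [0.4163, 0.3341, 0.2725]
tool_rot: [0.001, 0.061, 0.998, 0.001]
contact_force: [-0.1, -0.5, 0.5]
gripper_width: 0.0699
grasp_force: 0.0
```

Run:
```python
from h import *
p=r.snapshot('wrist');save(p,'w1');c=cloud(p);im=p['color'].astype(int)
red=(im[...,0]>120)&(im[...,1]<70)&(im[...,2]<70)&(c[...,2]>.1)&(np.hypot(c[...,0]-.416,c[...,1]-.334)<.06)
q=c[red];print(len(q),np.percentile(q,2,0).round(4),np.percentile(q,98,0).round(4))
t=q[q[:,2]>q[:,2].max()-.004];print(t.mean(0),np.percentile(t,[2,98],0))
```

```text
716 [0.4023 0.3191 0.1573] [0.4306 0.3465 0.1686]
[0.41631343 0.33323238 0.16719952] [[0.40335777 0.32515364 0.16572649]
 [0.42982672 0.34094272 0.16897888]]
```

View pics/w1.png

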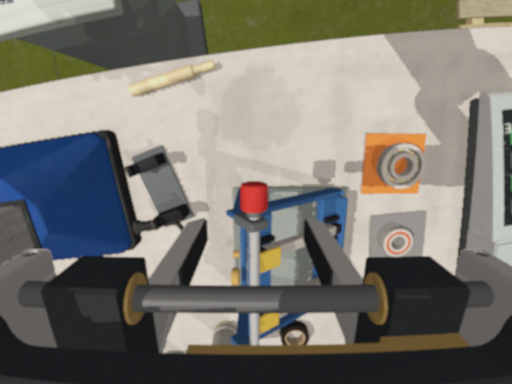

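The wrist view shows the knob (px ~254,197) centred between the fingers, with its measured centre at (0.416, 0.333, 0.153). I lower, grip and pull.

Request:
{"api": "move_arm", "payload": {
  "steps": [
    [70,0,0,-50,0],
    [70,0,0,-95,0],
    [70,0,0,-111,0],
    [70,0,0,-111,0],
    [20,0,0,-111,0],
    [20,0,0,-111,0],
    [20,0,0,-111,0],
    [20,0,0,-111,0],
    [20,-8,1,-111,0],
    [20,-16,2,-111,0],
    [20,-24,3,-111,0],
    [20,-32,4,-111,0],
    [20,-38,5,-111,0],
    [20,-43,5,-111,0],
    [20,-43,5,-111,0],
    [20,-43,5,-111,0],
    [20,-43,5,-111,0]
  ],
  "newtons": 25
}}

```text
time: 6.38
position: [0.3756, 0.3377, 0.1598]
tool_rot: [0.004, 0.062, 0.998, -0.001]
contact_force: [9.5, -4.2, -0.1]
gripper_width: 0.0294
grasp_force: 25.0
```

Request:
{"api": "move_arm", "payload": {
  "steps": [
    [70,-43,5,0,0],
    [70,0,0,0,0],
    [70,0,0,0,0],
    [70,0,0,50,0],
    [70,0,0,100,0],
    [70,50,10,110,-0.18],
    [70,100,20,110,-0.36],
    [70,150,30,110,-0.54],
    [70,200,36,110,-0.72],
    [70,221,36,110,-0.9],
    [70,221,36,110,-1.08],
    [70,221,36,110,-1.26],
    [70,221,36,110,-1.44],
    [70,221,36,110,-1.57],
    [70,221,36,110,-1.57],
    [70,221,36,110,-1.57]
  ],
  "newtons": 25
}}

```text
time: 8.38
position: [0.5932, 0.3755, 0.2694]
tool_rot: [-0.0, 0.748, 0.664, -0.0]
contact_force: [0.0, -0.7, 0.4]
gripper_width: 0.0701
grasp_force: 0.0
```

My first row held a wrong shift: it pulled at the stop again while opening. I check that nothing was disturbed.

Run:
```python
from h import *
P={n:r.snapshot(n) for n in ['wrist','top']};C={n:cloud(P[n]) for n in P}
save(P['wrist'],'w2')
t=P['top']['color'].astype(int);c=C['top'];red=(t[...,0]>120)&(t[...,1]<70)&(t[...,2]<70)&(c[...,2]>.1)&(abs(c[...,0]-.39)<.08)&(abs(c[...,1]-.33)<.05)
print('knob',np.percentile(c[red],[2,50,98],0).round(3))
for n in P:
  for t in ['thick_bar','thin_bar']:
    o=r.outline_of(P[n],t)
    if not o: print(n,t,'none');continue
    m=cv2.erode(o[0]['mask'].astype(np.uint8),np.ones((3,3)))>0
    q=C[n][m];q=q[~np.isnan(q).any(1)];q=q[np.linalg.norm(q-np.median(q,0),axis=1)<.1]
    U,S,V=np.linalg.svd(q-q.mean(0),full_matrices=False);d=V[0]*np.sign(V[0][2])
    print(n,t,round(o[0]['score'],2),len(q),q.mean(0).round(4),np.percentile(q,[1,99],0).round(3).tolist(),d.round(3),'rect',cv2.minAreaRect((q[:,:2]*1000).astype(np.float32)))
```

```text
knob [[0.365 0.323 0.158]
 [0.379 0.337 0.165]
 [0.394 0.348 0.169]]
wrist thick_bar 0.79 1560 [0.5966 0.3779 0.1021] [[0.583, 0.319, 0.053], [0.611, 0.447, 0.142]] [-0.103 -0.815  0.571] rect ((597.1797485351562, 381.1255187988281), (135.59263610839844, 17.302579879760742), 82.7531967163086)
wrist thin_bar 0.57 963 [0.5091 0.3941 0.0908] [[0.498, 0.343, 0.049], [0.519, 0.455, 0.128]] [-0.107 -0.813  0.572] rect ((509.1184997558594, 397.45770263671875), (119.27861022949219, 12.80879020690918), 82.89864349365234)
top thick_bar 0.2 793 [0.4316 0.5473 0.0036] [[0.386, 0.508, -0.001], [0.483, 0.606, 0.008]] [-0.973  0.23   0.003] rect ((434.25286865234375, 558.5548706054688), (96.88195037841797, 92.90089416503906), 83.69203186035156)
top thin_bar 0.79 272 [0.5067 0.3883 0.0933] [[0.496, 0.339, 0.052], [0.516, 0.448, 0.128]] [-0.1   -0.816  0.57 ] rect ((507.103515625, 393.43865966796875), (114.65972900390625, 11.574551582336426), 83.3072280883789)
```

View pics/w2.png

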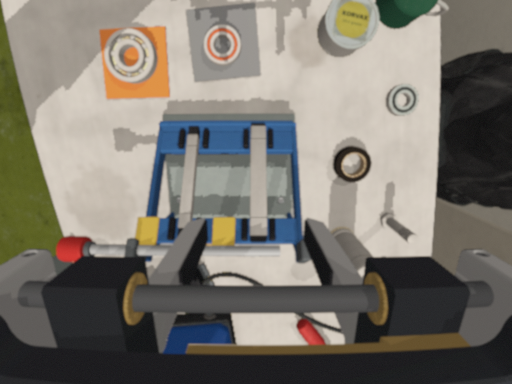

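The knob is out (px ~70,248) and both tabs are clear of the bars. The thick bar lies midway between the fingers (px ~258,180). While closing, I check the machine's clearance near the rest.

Request:
{"api": "move_arm", "payload": {
  "steps": [
    [46,4,4,-40,0],
    [46,4,4,-80,0],
    [46,4,4,-120,0],
    [46,4,4,-150,0],
    [46,4,4,-166,0],
    [46,4,4,-168,0],
    [46,4,4,-168,0],
    [46,4,4,-168,0]
  ],
  "newtons": 35
}}

```text
time: 9.68
position: [0.5986, 0.3797, 0.1037]
tool_rot: [0.0, 0.749, 0.663, 0.002]
contact_force: [0.1, 0.2, 0.2]
gripper_width: 0.0461
grasp_force: 0.0
```

Run:
```python
from h import *
s=r.get_state();print(s['position'],s['contact_force'])
p=r.snapshot('top');c=cloud(p);A=c.reshape(-1,3);A=A[~np.isnan(A).any(1)]
for y in np.arange(.15,.03,-.01):
    k=A[abs(A[:,1]-y)<.005];print('%.2f'%y,*['%4d'%(1000*s[:,2].max()) if len(s:=k[abs(k[:,0]-x)<.015]) else '   .' for x in np.arange(.27,.6,.03)])
# rest: points by height
R=A[(abs(A[:,0]-.425)<.085)&(abs(A[:,1]-.18)<.06)]
for lo,hi in [(.004,.009),(.034,.048)]:
    q=R[(R[:,2]>lo)&(R[:,2]<hi)];print(lo,len(q),cv2.minAreaRect((q[:,:2]*1000).astype(np.float32)))
m=r.outline_of(p,'rest')[0]['mask'];q=c[m];q=q[~np.isnan(q).any(1)]
h=q[q[:,2]>.036];print(cv2.minAreaRect((h[:,:2]*1000).astype(np.float32)));b=q[q[:,2]<.05];print(cv2.minAreaRect((b[:,:2]*1000).astype(np.float32)))
x0,y0=300,170;cv2.imwrite('pics/rest.png',cv2.resize(cv2.cvtColor(p['color'],cv2.COLOR_RGB2BGR)[80:260,190:400],None,fx=3,fy=3,interpolation=cv2.INTER_CUBIC))
```

```text
[0.59859588 0.37970063 0.10373696] [0.06195971 0.2408874  0.22057277]
0.15  555    .    .    .    .    .    .    .    .    .    .
0.14  549    .    .    .    .    .    .    .    0    .    3
0.13    .    .    .    .    .    .    .   40   40    5    3
0.12    .    .    .    .    .    .   69   69   62    2    2
0.11    .    .    .    .    .    .   84   83   71    4    3
0.10    .    .    .    .    .  102  101   96   75    3    3
0.09    .    .    .    .  118  117  117  104   83    3    3
0.08    .    .    .    .  130  136  132  115   90    3    4
0.07    .    .    .    .  138  141  139  121   93    3    3
0.06    .    .    .    .  143  271  263  126   93    3    5
0.05    .    .    .  132  239  274  273  136   94    4    3
0.04    .    .    .  138  260  284  281  138   94    3    4
0.004 0 ((0.0, 0.0), (0.0, 0.0), 0.0)
0.034 43 ((493.3901672363281, 124.37431335449219), (5.979351997375488, 32.924442291259766), 85.77039337158203)Traceback (most recent call last):
  File "<stdin>", line 10, in <module>
IndexError: list index out of range
```

Request:
{"api": "move_arm", "payload": {
  "steps": [
    [10,0,0,0,0],
    [10,0,0,0,0],
    [10,0,0,0,0],
    [10,0,0,0,0],
    [10,0,0,0,0],
    [10,1,6,8,0],
    [10,1,11,16,0],
    [10,3,23,33,0],
    [10,5,34,49,0],
    [10,6,46,66,0],
    [10,6,46,90,0],
    [10,6,46,130,0],
    [10,6,46,170,0],
    [10,6,46,200,0],
    [10,6,46,200,0],
    [10,6,46,200,0]
  ],
  "newtons": 35
}}

```text
time: 11.78
position: [0.6034, 0.4256, 0.2994]
tool_rot: [-0.0, 0.748, 0.663, -0.001]
contact_force: [-0.4, -0.6, -6.0]
gripper_width: 0.0197
grasp_force: 35.0
```

Run:
```python
from h import *
p=r.snapshot('top');c=cloud(p);cv2.imwrite('pics/rest.png',cv2.resize(cv2.cvtColor(p['color'],cv2.COLOR_RGB2BGR)[80:260,170:400],None,fx=3,fy=3,interpolation=cv2.INTER_CUBIC))
q=c.reshape(-1,3);q=q[~np.isnan(q).any(1)];q=q[(abs(q[:,0]-.425)<.085)&(abs(q[:,1]-.18)<.05)]
h=q[(q[:,2]>.036)&(q[:,2]<.06)];print(len(h),cv2.minAreaRect((h[:,:2]*1000).astype(np.float32)))
print([(d['point'],d['score']) for d in r.tip_of(p,'rest_floor')[:1]])
for m in r.outline_of(p,'rest')[:1]:
    h=c[m['mask']];h=h[~np.isnan(h).any(1)];print(len(h),cv2.minAreaRect((h[:,:2]*1000).astype(np.float32)))
s=r.snapshot('side');print([(d['point'],d['score']) for d in r.tip_of(s,'thick_bar')[:1]])
save(s,'s2')
```

```text
0 ((0.0, 0.0), (0.0, 0.0), 0.0)
[]
1139 ((434.63092041015625, 558.980224609375), (103.44495391845703, 99.46975708007812), 83.50342559814453)
[([0.6021, 0.4176, 0.2813], 0.7)]
```

View pics/rest.png

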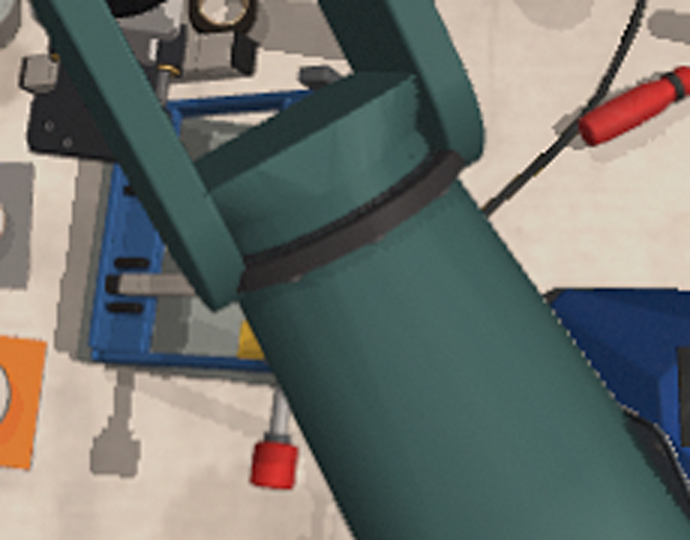

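View pics/s2.png

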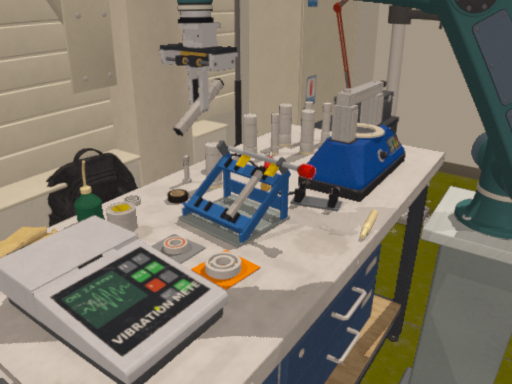

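The side view shows the thick bar held at its slope (px ~200,105), the knob out and the thin bar in its bay. I go to hover over the rest.

Request:
{"api": "move_arm", "payload": {
  "steps": [
    [10,-30,-20,30,-0.15],
    [10,-50,-50,30,-0.3],
    [10,-75,-80,30,-0.45],
    [10,-95,-115,30,-0.6],
    [10,-120,-150,30,-0.75],
    [10,-140,-180,30,-0.9],
    [10,-160,-215,30,-1.05],
    [10,-176,-246,30,-1.2],
    [10,-176,-246,10,-1.22],
    [10,-176,-246,0,-1.22],
    [10,-176,-246,0,-1.22],
    [10,-176,-246,0,-1.22]
  ]
}}

```text
time: 13.52
position: [0.4279, 0.1795, 0.3019]
tool_rot: [-0.0, 0.993, 0.115, 0.0]
contact_force: [1.2, 0.1, -4.0]
gripper_width: 0.0198
grasp_force: 35.0
```

Run:
```python
from h import *
s=r.get_state();print(s['time'],s['position'],s['tool_rot'],s['contact_force'],s['gripper_width'])
for n in ['wrist','side']:
    p=r.snapshot(n);c=cloud(p);save(p,n+'3')
    print(n,[(d['point'].__str__(),d['score']) for t in ['rest_floor','rest','thick_bar'] for d in r.tip_of(p,t)[:2]])
    q=c.reshape(-1,3);q=q[~np.isnan(q).any(1)];q=q[(abs(q[:,0]-.425)<.085)&(abs(q[:,1]-.18)<.05)]
    h=q[(q[:,2]>.036)&(q[:,2]<.06)];print(len(h),cv2.minAreaRect((h[:,:2]*1000).astype(np.float32)) if len(h) else '')
    for m in r.outline_of(p,'rest')[:1]:
        h=c[m['mask']];h=h[~np.isnan(h).any(1)];print(len(h),m['score'],cv2.minAreaRect((h[:,:2]*1000).astype(np.float32)))
    for m in r.outline_of(p,'thick_bar')[:1]:
        q=c[m['mask']];q=q[~np.isnan(q).any(1)];q=q[q[:,2]>.15]
        if len(q)>10:
            V=np.linalg.svd(q-q.mean(0),full_matrices=False)[2];print('bar',len(q),q.mean(0),V[0],q.min(0),q.max(0))
```

```text
13.525 [0.4279037  0.17951776 0.30188467] [-2.15777927e-05  9.93361615e-01  1.15033248e-01  2.31069222e-04] [ 1.21037106  0.07877795 -3.96951388] 0.019800981662362525
wrist [('[0.4261, 0.1846, 0.0312]', 0.56), ('[0.4263, 0.1833, -0.002]', 0.84), ('[0.4254, 0.1808, 0.0283]', 0.56), ('[0.4231, 0.1792, 0.2807]', 0.67), ('[0.4358, 0.5593, -0.0002]', 0.41)]
93 ((430.00390625, 162.88153076171875), (107.4849624633789, 84.27601623535156), 13.241013526916504)
370 0.62 ((438.5257263183594, 182.49102783203125), (115.63041687011719, 59.476383209228516), 12.291224479675293)
bar 5686 [0.43690383 0.18213917 0.29492972] [-0.79566048 -0.18469886  0.5768975 ] [0.37768279 0.15967341 0.25011139] [0.49907635 0.20508556 0.39169126]
side [('[0.4258, 0.1833, 0.0315]', 0.76), ('[0.4275, 0.1786, -0.0039]', 0.71), ('[0.4217, 0.1745, 0.2838]', 0.65)]
111 ((422.8534240722656, 182.81851196289062), (108.58585357666016, 57.548728942871094), 11.925276756286621)
741 0.94 ((424.5826416015625, 169.21759033203125), (131.26028442382812, 86.13099670410156), 15.538289070129395)
bar 404 [0.41904364 0.18752251 0.29246314] [ 0.7941032   0.1892299  -0.57757437] [0.35749696 0.15966667 0.2425415 ] [0.48482923 0.20730681 0.33943653]
```

View pics/wrist3.png

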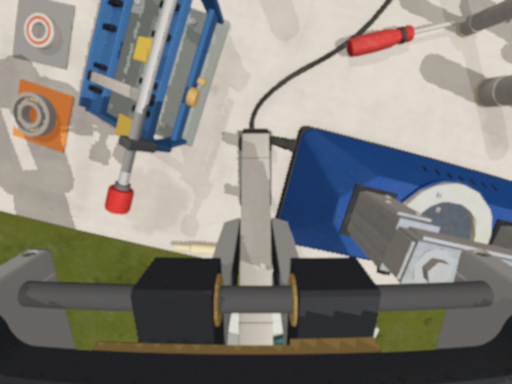

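The held bar lines up with the rest (yaw ≈0.23), and its centre is over the rest within a few mm. I lower it so its low end lands in the far saddle and it swivels in the grip.

Request:
{"api": "move_arm", "payload": {
  "steps": [
    [10,-1,4,-50,0],
    [10,-1,4,-100,0],
    [10,-1,4,-145,0],
    [10,-1,4,-175,0],
    [10,-1,4,-195,0],
    [10,-1,4,-202,0],
    [10,-1,4,-206,0],
    [10,-1,4,-210,0],
    [10,-1,4,-214,0],
    [10,-1,4,-218,0],
    [10,-1,4,-222,0],
    [10,-1,4,-225,0],
    [10,-1,4,-225,0]
  ],
  "newtons": 15
}}

```text
time: 15.75
position: [0.4265, 0.1832, 0.0759]
tool_rot: [0.0, 0.993, 0.115, -0.0]
contact_force: [-1.1, 0.6, -4.3]
gripper_width: 0.0203
grasp_force: 15.0
```

Run:
```python
from h import *
s=r.get_state();print(s['time'],s['position'],s['contact_force'],s['wrist_torque'],s['gripper_width'])
p=r.snapshot('side');c=cloud(p);print([(d['point'],d['score']) for d in r.tip_of(p,'thick_bar')[:1]])
for m in r.outline_of(p,'thick_bar')[:1]:
    q=c[m['mask']];q=q[~np.isnan(q).any(1)];V=np.linalg.svd(q-q.mean(0),full_matrices=False)[2];print('bar',len(q),q.mean(0),V[0],q.min(0),q.max(0))
cv2.imwrite('pics/s4.png',cv2.resize(cv2.cvtColor(p['color'],cv2.COLOR_RGB2BGR)[100:260,220:420],None,fx=3,fy=3,interpolation=cv2.INTER_CUBIC))
```

```text
15.75 [0.42654664 0.18316624 0.07593568] [-1.05903469  0.6145842  -4.3437084 ] [ 0.14528239 -0.05983117  0.02972566] 0.02025668527119121
[([0.4231, 0.183, 0.057], 0.97)]
bar 473 [0.41551204 0.18540246 0.06873819] [ 0.90947634  0.25197569 -0.3306978 ] [0.3471632  0.10639382 0.01763758] [0.49772316 0.21114935 0.10011242]
```

View pics/s4.png

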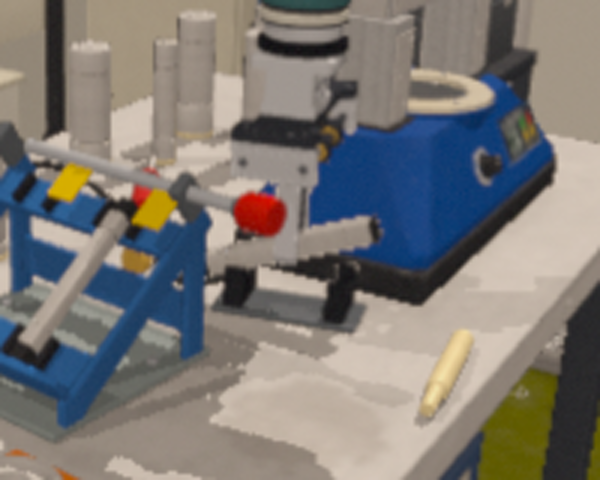

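The bar is resting in the far saddle (px ~235,265) and has swivelled to about 19°. I continue down, then release.

Request:
{"api": "move_arm", "payload": {
  "steps": [
    [10,0,0,-3,0],
    [10,0,0,-6,0],
    [10,0,0,-9,0],
    [10,0,0,-11,0],
    [10,0,0,-11,0]
  ],
  "newtons": 12
}}

```text
time: 16.52
position: [0.4265, 0.1831, 0.0652]
tool_rot: [0.0, 0.993, 0.115, -0.0]
contact_force: [0.0, -0.8, -3.7]
gripper_width: 0.0198
grasp_force: 12.0
```

Request:
{"api": "move_arm", "payload": {
  "steps": [
    [10,0,0,-3,0],
    [10,0,0,-3,0],
    [24,0,0,-3,0],
    [30,0,0,-3,0],
    [40,0,0,-3,0],
    [44,0,0,-3,0],
    [44,0,0,-3,0],
    [44,0,0,30,0],
    [44,0,0,80,0],
    [44,0,0,130,0],
    [44,0,0,180,0],
    [44,0,0,180,0]
  ]
}}

```text
time: 18.02
position: [0.4288, 0.1838, 0.2508]
tool_rot: [-0.001, 0.993, 0.115, 0.005]
contact_force: [1.0, -0.4, -0.9]
gripper_width: 0.044
grasp_force: 0.0
```

Run:
```python
from h import *
s=r.get_state();print(s['time'],s['position'],s['contact_force'])
for n in ['wrist','side']:
    p=r.snapshot(n);c=cloud(p);print([(d['point'],d['score']) for t in ['thick_bar','rest_floor'] for d in r.tip_of(p,t)[:1]])
    for m in r.outline_of(p,'thick_bar')[:1]:
        q=c[m['mask']];q=q[~np.isnan(q).any(1)];q=q[np.linalg.norm(q-np.median(q,0),axis=1)<.1];V=np.linalg.svd(q-q.mean(0),full_matrices=False)[2];print('bar',len(q),q.mean(0),V[0],q.min(0),q.max(0))
cv2.imwrite('pics/s5.png',cv2.resize(cv2.cvtColor(p['color'],cv2.COLOR_RGB2BGR)[100:260,180:380],None,fx=3,fy=3,interpolation=cv2.INTER_CUBIC))
```

```text
18.025 [0.42882731 0.18380752 0.2508191 ] [ 1.00577182 -0.42416871 -0.89749791]
[([0.4243, 0.1862, 0.0334], 0.94), ([0.4267, 0.18, 0.0321], 0.84)]
bar 1632 [0.4298829  0.18397043 0.05017886] [-0.97489075 -0.22268008  0.00126863] [0.34680215 0.15652901 0.04708379] [0.50401237 0.20941978 0.05273135]
[([0.4266, 0.1857, 0.0304], 0.7), ([0.4283, 0.1801, 0.0266], 0.91)]
bar 529 [0.41610816 0.18659756 0.04455895] [-0.97278428 -0.23166902 -0.00449577] [0.34269391 0.12404252 0.02917109] [0.49814916 0.21432807 0.05238378]
```

View pics/s5.png

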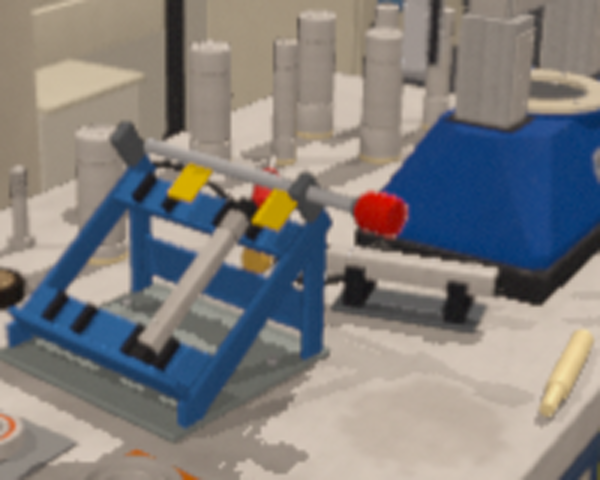

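The thick bar lies level in both saddles, the thin bar is in its bay and the knob (px ~380,213) is still out. Back to the knob.

Request:
{"api": "move_arm", "payload": {
  "steps": [
    [70,-10,40,25,0],
    [70,-30,90,25,0.18],
    [70,-51,130,25,0.36],
    [70,-51,155,25,0.54],
    [70,-51,155,25,0.72],
    [70,-51,155,25,0.9],
    [70,-51,155,25,1.08],
    [70,-51,155,25,1.26],
    [70,-51,155,25,1.44],
    [70,-51,155,25,1.62],
    [70,-51,155,25,1.8],
    [70,-51,155,25,1.98],
    [70,-51,155,25,2.16],
    [70,-51,155,25,2.34],
    [70,-51,155,25,2.52],
    [70,-51,155,25,2.7],
    [70,-51,155,25,2.79],
    [70,-51,155,25,2.79],
    [70,-51,155,25,2.79]
  ]
}}

```text
time: 20.8
position: [0.3756, 0.3381, 0.2701]
tool_rot: [-0.0, 0.061, 0.998, -0.0]
contact_force: [0.4, -0.8, -0.8]
gripper_width: 0.0696
grasp_force: 0.0
```

Run:
```python
from h import *
s=r.get_state();print(s['time'],s['position'],s['tool_rot'],s['joint_positions'][5])
p=r.snapshot('wrist');c=cloud(p);im=p['color'].astype(int)
red=(im[...,0]>120)&(im[...,1]<70)&(im[...,2]<70)&(c[...,2]>.1)&(np.hypot(c[...,0]-.376,c[...,1]-.338)<.06)
q=c[red];print(len(q),np.percentile(q,[2,98],0).round(4),q.mean(0))
```

```text
20.8 [0.37559665 0.33812763 0.2701134 ] [-2.67766163e-04  6.14984606e-02  9.98107129e-01 -1.63114261e-04] -0.8270436959276378
661 [[0.3624 0.3256 0.1605]
 [0.39   0.3508 0.1687]] [0.37571021 0.33812963 0.16665566]
```

Request:
{"api": "move_arm", "payload": {
  "steps": [
    [70,0,0,-50,0],
    [70,0,0,-95,0],
    [70,0,0,-110,0],
    [70,0,0,-110,0],
    [20,0,0,-110,0],
    [20,0,0,-110,0],
    [20,0,0,-110,0],
    [20,0,0,-110,0],
    [20,8,-1,-110,0],
    [20,16,-2,-110,0],
    [20,24,-3,-110,0],
    [20,32,-4,-110,0],
    [20,38,-5,-110,0],
    [20,42,-5,-110,0],
    [20,43,-5,-110,0],
    [20,43,-5,-110,0],
    [20,43,-5,-110,0]
  ],
  "newtons": 25
}}

```text
time: 22.98
position: [0.4166, 0.3328, 0.1608]
tool_rot: [-0.002, 0.061, 0.998, -0.001]
contact_force: [-6.6, -4.3, 8.2]
gripper_width: 0.0292
grasp_force: 25.0
```

Home, pressing against the stop. I release and retreat.

Request:
{"api": "move_arm", "payload": {
  "steps": [
    [70,0,0,0,0],
    [70,0,0,0,0],
    [70,0,0,0,0],
    [70,0,0,40,0],
    [70,0,0,100,0],
    [70,-20,0,150,0],
    [70,-40,0,180,0],
    [70,-40,0,180,0],
    [70,-40,0,180,0]
  ]
}}

```text
time: 24.1
position: [0.3789, 0.3331, 0.3385]
tool_rot: [-0.001, 0.061, 0.998, -0.001]
contact_force: [-0.3, -1.1, -0.1]
gripper_width: 0.0702
grasp_force: 0.0
```

Run:
```python
from h import *
s=r.get_state();print(s['time'],s['position'],s['contact_force'])
p=r.snapshot('wrist');c=cloud(p);im=p['color'].astype(int)
red=(im[...,0]>120)&(im[...,1]<70)&(im[...,2]<70)&(c[...,2]>.1)&(np.hypot(c[...,0]-.4,c[...,1]-.335)<.08)
q=c[red];print(len(q),np.percentile(q,[2,98],0).round(4),q.mean(0))
p=r.snapshot('side');print([(t,d['point'],d['score']) for t in ['thick_bar','thin_bar','knob'] for d in r.tip_of(p,t)[:1]])
cv2.imwrite('pics/s6.png',cv2.resize(cv2.cvtColor(p['color'],cv2.COLOR_RGB2BGR)[100:300,140:380],None,fx=3,fy=3,interpolation=cv2.INTER_CUBIC))
```

```text
24.1 [0.37894534 0.33306485 0.33853298] [-0.30377803 -1.07218791 -0.08655231]
453 [[0.4021 0.3184 0.1562]
 [0.43   0.3459 0.1687]] [0.41535492 0.33233388 0.16438734]
[('thick_bar', [0.426, 0.1823, 0.0307], 0.8), ('thin_bar', [0.5092, 0.385, 0.0814], 0.72), ('knob', [0.4187, 0.3334, 0.1485], 0.65)]
```

View pics/s6.png

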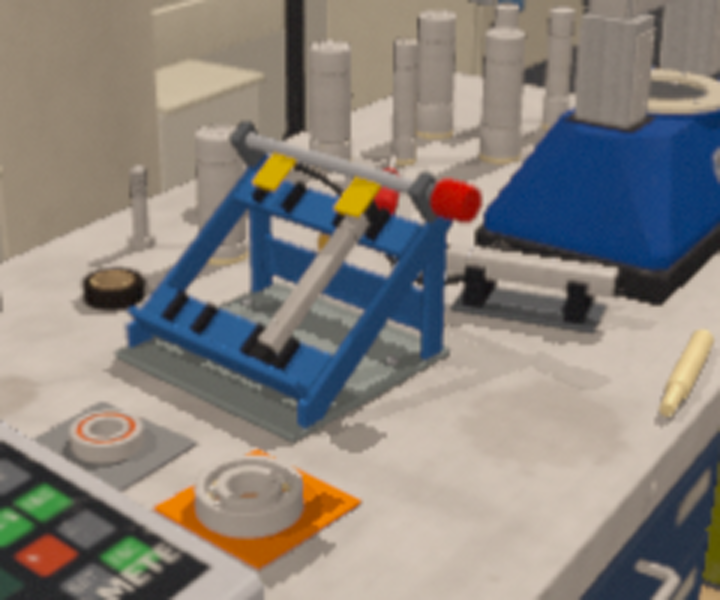

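The knob is home (px ~456,200), the tab covers the thin bar's upper end, the thick bar lies in both saddles (px ~530,270), and the bearings are undisturbed.

```bash
python3 -c "
from bench import r
print(r.sign_off())"
```

```text
the job is handed in; nothing more can be done
None
```

The job is handed in (no verdict returned): the large bearing was on the orange pad, so the thick bar now lies level in both saddles, the thin bar is in its bay, and the knob is back home.

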